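# Lock a running tube carousel with its pin

### The job

The sample-tube carousel is still turning on its slipping drive: lock it with its locking pin. Take the pin from its holder, put it down through the guide hole in the bridge, slow the carousel to well under half its running speed by rubbing the pin gently on the disc, let the pin drop into the index hole as that comes slowly under the bridge, and push it fully home so that its collar lies on the bridge; then let go. Never lean hard on the disc or let the pin slam, touch the carousel with nothing but the pin, and leave the other things on the bench where they are.

Things in the scene. Friction and masses are not known exactly. Their poses are not given: they have to be found in the camera images.
- machine: Carousel machine: round grey housing 250 mm across, 50 mm high; an aluminium post outside it carries a bridge plate (90 x 60 x 12 mm) over the disc; a low white drive box is across from it. Origin on the bench under the turning axis, z up; post and bridge lie towards its -x, and under the bridge the disc moves along its y. The drive never stops: it pulls through a slip clutch, about 0.35 N m.
- guide (a point): Centre of the mouth of the round guide hole, on the bridge's top face (102 mm above the bench). The hole is 14 mm wide with a 2 mm chamfer, straight through the 12 mm plate. It lies 90 mm from the turning axis, towards the machine's -x. Axes as the machine's.
- turntable: Spring-floating hub (60 mm across) with the disc it carries; it does not turn itself. Origin on the turning axis, 54 mm above the bench when nothing presses on the disc. The disc gives at about 0.5 N, then sinks 0.7 mm for each further newton, at most 9 mm, where it is rigid; an oil damper makes it rise slowly (some 30 mm/s) when freed.
- carousel (a joint): Disc angle, rad (counts on over turns; anticlockwise from above). The index hole is at this angle from the machine's +x: under the guide hole at pi, 3 pi, ... It runs at about 7 rad/s; pressing under the bridge slows it in proportion, to nought at some 4 to 11 N (friction varies); eased off, it runs on. The pin drops in at 1 rad/s or less, at 2 often not, at full speed never.
- index_hole (a point): Centre of the index hole on the disc's top face, 90 mm from the axis: a rectangle 18 mm radially by 15 mm along the travel, right through; the only hole. The disc is white plastic, 224 mm across, 10 mm thick, its top 76 mm above the bench (26 mm below the bridge's top face); short tubes stand on it within 56 mm of the axis, up to 110 mm above the bench.
- pin: Locking pin, 80 mm, about 160 g: round steel shank 12 mm across, 40 mm long, its tip bluntly domed over the last 2.5 mm; steel collar 26 mm across, 5 mm thick; round dark steel grip 22 mm across, 35 mm long on top. Origin at the tip, z towards the grip. It stands in the holder, tip 8 mm above the bench. Home in the bridge, its tip is 14 mm below the disc's top.
- pin_tip (a point): Centre of the pin's tip (the pin's origin).
- pin_collar (a point): Centre of the collar's underside, 40 mm above the tip.
- holder: Grey plastic block 60 x 60 x 48 mm, fixed, with a 14 mm hole in its middle in which the pin stands with its collar on the top face. Origin under its centre.
- rack: White tube block 60 x 60 x 35 mm full of short purple-capped tubes (87 mm high in all), fixed; on the other side of the machine. Bystander.
- saline: Clear bottle, 60 mm across and 170 mm high, loose. Bystander; origin under its centre.
- tape: Roll of paper tape, 64 mm across and 20 mm high, loose. Bystander.
- tube_a: Yellow-capped tube lying on the bench, 75 mm long and 16 mm thick, loose. Bystander.
- tube_b: A second such tube lying on the bench. Bystander.
- pen: Pen lying on the bench, 135 mm long and 11 mm thick, loose. Bystander.
There are look-alikes about, which are no part of the job. Of the things that look like the pin, the smallest one is meant.

How it is judged:
On the way, in this order (a step that is already met when the one before it is completed fails the run):
1. the pin has been put into the guide hole: its tip is at least 6 mm below the bridge's top face (z of pin_tip in the frame of guide below -0.006 m and horizontal distance between pin_tip and guide below 0.005 m), for 0.1 s.
2. the pin, rubbing on the disc beside the index hole (its tip over 12 mm from the centre of it), has slowed the carousel below 3.5 rad/s (half its running speed) (contact force between pin and turntable above 0.5 N and velocity of joint carousel below 3.5 rad/s and horizontal distance between pin_tip and index_hole above 0.012 m), for 0.15 s.
At the end, for the whole second after the job is handed in: The pin stands upright (within 0.1 rad) and released in the guide hole, its collar within 2 mm of the bridge's top face, its tip through the index hole (within 7 mm of its centre, at least 11 mm below the disc's top), and pin and carousel are at rest (z of pin_collar in the frame of guide between -0.003 and 0.002 m and horizontal distance between pin_collar and guide below 0.004 m and angle between pin's own z axis and vertical below 0.1 rad and horizontal distance between pin_tip and index_hole below 0.007 m and z of pin_tip in the frame of index_hole below -0.011 m and velocity of joint carousel between -0.1 and 0.1 rad/s and linear speed of pin below 0.02 m/s); the robot touches nothing.
It fails at once if the pin pressed on or was struck by the disc with more than 25 N (contact force between pin and turntable above 25 N).
It fails at once if the robot touched the carousel itself with more than 1 N (contact force between any of the arm, the fingers and turntable above 1 N).
It fails at once if a loose bystander was moved more than 20 mm (distance of any of saline, tape, tube_a, tube_b, pen from where it was at the start of the episode above 0.02 m).
It also fails if it takes over 67 s, if anything falls off the work surface, if the arm or the gripper's body presses on something with over 40 N, if the wrist force passes 120 N, or if a joint passes its speed limit or range.

### The arm

A 7-joint arm with a two-finger parallel gripper is mounted at the origin on the work surface. World frame = base frame: x ahead of the robot, y to its left, z up, the work surface at z = 0. Lengths are in m, angles in rad, forces in N, time in s.
With the tool pointing down it reaches from about 0.4 to 0.85 m from the base axis. Payload 10.4 kg.
Tool frame: the origin (TCP) lies on the centre line of the jaws, within the pads' length; the fingertips stand 11 mm ahead of it and the grasp point (between the pads) lies 8 mm behind it (tip_reach is the distance from the TCP to the fingertips, in m); z points along the fingers, y is the line along which they close (so a half turn about z gives the same grasp; the last joint's range is limited). The gripper opens to 85 mm and grips with 20 to 120 N. Pads are 22 mm wide; open, the fingers measure 114 mm over their backs; the gripper's body (76 mm by 85 mm) begins 54 mm behind the grasp point. The pads swing forward as they close: fully open they stand 13 mm farther back than shut.
Start: joints at [1.131, 0.332, -0.065, 1.46, 0.022, 1.35, -0.088], TCP at [0.253, -0.572, 0.242] pointing down, gripper open.
Joint ranges: [-2.6, 2.6], [-0.5, 2.12], [-1.47, 1.34], [0.16, 2.42], [-1.27, 4.41], [0.06, 2.06], [-2.6, 2.6]. Speed limits (rad/s): [2.22, 2.22, 2.79, 2.79, 3.14, 3.14, 3.14].

### API

Orientations are given as a unit quaternion [x, y, z, w].
In Python, from workcell import get_obs, camera, hand_in, tip_reach gives the robot as it stands. The module is installed in compiled form; this text tells all that it offers.
- The arm moves only by the tool move_arm, never from a script. Its argument "plan" is a list of rows, each an object with "delta_pos": the shift along the tool's x, y, z in shares of 0.5 m (1.0 is 0.5 m), a list of three; "turn": the turn, a rotation vector about the tool's x, y, z in a scale on which 1.0 is pi rad, a list of three; "fingers": the closure, from 0 (fully open) to 1 (shut). A call has 1 to 12 rows; each row is the pose to reach, as a shift and turn from the pose commanded when the call began, along the tool's axes at that moment; what a row does not reach only later rows make up. A row lasts 1/8 s, in which the tool goes at most 62.5 mm and 10.7 degrees, less where a joint would pass 70% of its speed; a pose out of reach is approached as far as the arm can. A shift or turn number past 1, either way, is cut back to 1. A call with a gripper value outside its range is refused whole. The fingers move at their own pace and stop on an object; "force" is the grip in N (left out, the last holds). Time passes only in rows, so rows that repeat a pose let the fingers close. It gives the time, the measured TCP pose, the force, the opening and the grip force at its end, in the units of the state.
- get_obs(): the state, without advancing time (a new reading comes with each control period).
- camera(name): name is "side" or "top"; returns a dict with "color" (400x640x3 uint8, red, green, blue), "range_z" (400x640 float32, m along the optical axis (not along the pixel's ray), 0 where there is no reading), "fx", "fy", "cx", "cy" (pixels), "R" (3x3) and "t" (3): a world point X has camera coordinates R X + t. Camera axes: x right, y down, z forward; pixel columns grow to the right and rows downward; lengths in m; the calibration is good to about 2 mm. A picture is of the moment at which its call begins.
- hand_in(): hands the job in; it is judged then, once.
The state is a dict: "clock": time; "joint_pos": joint angles; "joint_velocities": joint speeds; "tau": joint torques, N m; "position": TCP position; "ee_rot": TCP orientation; "ft_force": force on the tool from outside, world axes, zero at the start; "torque": the same for the moment, N m; "grip_width": opening from 0.0 (shut) to 1.0 (fully open); "grasp_force": force on a finger pad.
Only numpy, scipy, OpenCV 4.12 (cv2) and the standard library are available. Lean on these libraries where they do the work, as an engineer would, in place of code of your own. Each camera call takes 0.05 s, during which the arm holds its last target. There are 200 camera calls.

## Working session

There is one attempt and no reset: what is moved stays moved. The work goes in short steps, Python scripts to look and compute and a tool call to move; the robot and the scene stay as the last step left them, time stands still between calls to the robot, and variables do not carry over. Pictures are saved under pics/ and viewed, at most 10 in all, crops included, and the job is handed in when it is done.

Besides the shell and the picture viewer there is one more tool, called after "Request:" in YAML: its name, and indented under it one key for each argument. move_arm: Moves the arm, as the interface text tells. Its arguments: {"type":"object","properties":{"plan":{"type":"array","items":{"type":"object","properties":{"delta_pos":{"type":"array","items":{"type":"number"}},"turn":{"type":"array","items":{"type":"number"}},"fingers":{"type":"number"}}}},"force":{"type":"number"}},"required":["plan"]}

```bash
mkdir -p pics; cat > h.py <<'E'
import numpy as np, cv2
from workcell import get_obs, camera, hand_in, tip_reach
def snap(n):
    c=camera(n); np.savez('last_%s.npz'%n,**c); return c
def load(n): return dict(np.load('last_%s.npz'%n))
def cloud(c):
    z=c['range_z']; v,u=np.mgrid[:400,:640]
    P=np.stack([(u-c['cx'])/c['fx']*z,(v-c['cy'])/c['fy']*z,z],-1)
    W=(P-c['t'])@c['R']; W[z==0]=np.nan; return W
def px(c,X):
    p=c['R']@np.array(X,float)+c['t']; return p[0]/p[2]*c['fx']+c['cx'],p[1]/p[2]*c['fy']+c['cy']
E
python3 - <<'E'
from h import *
print(get_obs(), tip_reach)
for n in('top','side'):
    c=snap(n); cv2.imwrite(f'pics/{n}0.png',c['color'][:,:,::-1]); print(n,c['fx'],c['cx'],c['cy'],-c['R'].T@c['t'],c['R'])
E
```

```text
{'clock': 0.0, 'joint_pos': array([ 1.13142638,  0.33288311, -0.06470915,  1.46094414,  0.02160011,
        1.34989707, -0.08847416]), 'joint_velocities': array([-4.50007468e-04, -9.73892586e-05, -5.08633464e-04, -1.93801977e-04,
        1.00268772e-03,  2.62253669e-03, -2.25557415e-03]), 'tau': array([ 1.96425513e-03, -6.25443363e+01,  5.01494645e-02, -3.91609025e+01,
        1.63091195e-02,  9.76501586e-03, -4.76941682e-05]), 'position': array([ 0.2528601 , -0.57117045,  0.24150758]), 'ee_rot': array([ 9.78360307e-01,  2.06907209e-01, -1.79528091e-04, -6.95233551e-04]), 'ft_force': array([ 0.9402746 ,  0.19201745, -0.21132536]), 'torque': array([-0.01554415, -0.01193603,  0.03056086]), 'grasp_force': 0.0, 'grip_width': 1.0040854794544438} 0.011
top 480.10444351058845 325.97308542099495 190.32985818180433 [ 0.33319789 -0.02188561  1.16243418] [[-0.01591247 -0.99970687 -0.01824751]
 [-0.98259924  0.01901261 -0.1847627 ]
 [ 0.18505547  0.01498996 -0.98261375]]
side 390.9800550002802 324.82620962404917 198.0450590378652 [ 0.18541381 -0.87934009  0.59162508] [[ 0.9314854  -0.36328088  0.01902488]
 [-0.16226772 -0.46173807 -0.87204767]
 [ 0.32558275  0.80921255 -0.48905104]]
```

View pics/top0.png

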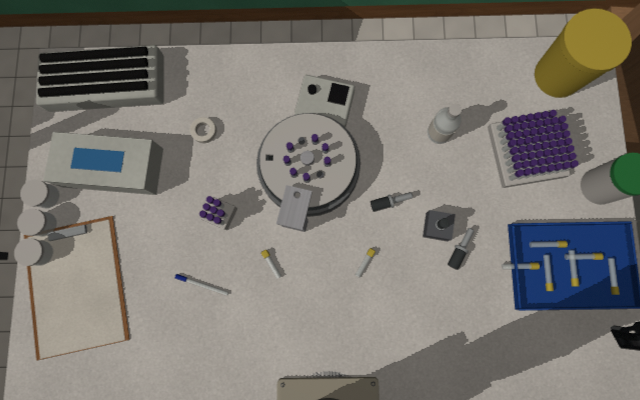

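View pics/side0.png

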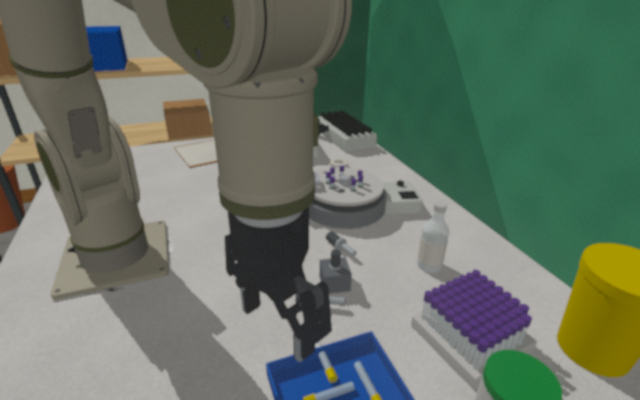

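The top view shows three pin-like things: one standing in the holder at (440,222), one lying at (392,200) and one lying at (462,248). The bridge is at (294,208) and the index hole shows dark at about (269,157). In the side view the gripper is partly in front of the holder at (336,275).

```bash
python3 - <<'E'
from h import *
c=load('top'); W=cloud(c)
im=c['color'][:,:,::-1]
a=cv2.resize(im[175:275,360:490],None,fx=3.8,fy=3.8,interpolation=cv2.INTER_CUBIC)
b=cv2.resize(im[90:240,240:370],None,fx=2.3,fy=2.3,interpolation=cv2.INTER_CUBIC)
H=max(a.shape[0],b.shape[0]); o=np.zeros((H,a.shape[1]+b.shape[1],3),np.uint8)
o[:a.shape[0],:a.shape[1]]=a;o[:b.shape[0],a.shape[1]:]=b
cv2.imwrite('pics/c1.png',o[:, :800])
for n,(u0,u1,v0,v1) in dict(hold=(420,465,200,245),lyA=(365,425,185,215),lyB=(445,480,225,272)).items():
    w=W[v0:v1,u0:u1]; print(n)
    for lo,hi in((.006,.03),(.04,.052),(.05,.07),(.075,.1)):
        m=(w[...,2]>lo)&(w[...,2]<hi)
        if m.sum()>3:
            q=w[m]; r=cv2.minAreaRect(q[:,:2].astype(np.float32)); print(lo,m.sum(),q.mean(0).round(4),np.median(q[:,2]).round(4),r)
m=(W[...,2]>.095)&(W[...,2]<.108); m[:185]=0;m[240:]=0;m[:,:270]=0;m[:,320:]=0
q=W[m];print('bridge',m.sum(),q.mean(0),cv2.minAreaRect(q[:,:2].astype(np.float32)))
m=(W[...,2]>.068)&(W[...,2]<.084); m[:,:240]=0;m[:,370:]=0;m[:100]=0
q=W[m];print('disc',m.sum(),np.median(q,0),cv2.minEnclosingCircle(q[:,:2].astype(np.float32)))
E
```

```text
hold
0.006 106 [ 0.4403 -0.271   0.0196] 0.0206 ((0.45195716619491577, -0.2850327491760254), (0.0986187607049942, 0.05971946939826012), 76.67985534667969)
0.04 564 [ 0.4565 -0.2663  0.0474] 0.0475 ((0.4572433829307556, -0.2680671513080597), (0.06125751882791519, 0.06038829684257507), 80.01261901855469)
0.05 105 [ 0.4557 -0.2627  0.0529] 0.0515 ((0.45650020241737366, -0.2669350802898407), (0.05978088453412056, 0.05904499813914299), 77.97432708740234)
0.075 84 [ 0.457  -0.267   0.0866] 0.0868 ((0.45715785026550293, -0.2674323618412018), (0.020793385803699493, 0.020226284861564636), 25.758169174194336)
lyA
0.006 341 [ 0.5176 -0.1536  0.0241] 0.0249 ((0.5178927183151245, -0.16691425442695618), (0.04081202670931816, 0.1322566568851471), 12.81401538848877)
lyB
0.006 393 [ 0.3991 -0.3162  0.0238] 0.0244 ((0.4089732766151428, -0.30895087122917175), (0.05470902472734451, 0.10296813398599625), 69.3271255493164)
0.04 100 [ 0.4396 -0.287   0.0474] 0.0476 ((0.43988803029060364, -0.28746283054351807), (0.01768806017935276, 0.032835908234119415), 85.77827453613281)
0.05 11 [ 0.4432 -0.287   0.0513] 0.0516 ((0.4432392418384552, -0.28684210777282715), (0.012986487708985806, 0.02561243250966072), 55.76458740234375)
0.075 7 [ 0.45   -0.2726  0.0869] 0.0865 ((0.45015913248062134, -0.2722705006599426), (0.003945463337004185, 0.005168925505131483), 25.262121200561523)
bridge 1047 [0.49516317 0.0680431  0.10161337] ((0.49652260541915894, 0.06803536415100098), (0.060493145138025284, 0.0904415100812912), 75.40120697021484)
disc 6022 [0.61543525 0.03010713 0.07596474] ((0.5884203314781189, 0.039746593683958054), 0.1365300416946411)
```

View pics/c1.png

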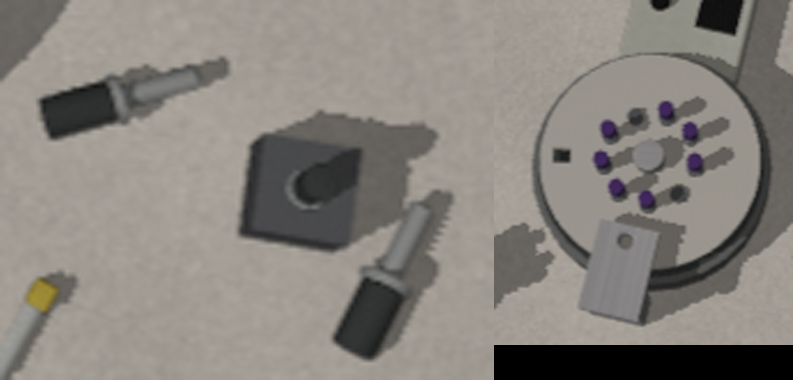

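The crop shows both lying pins to be larger than the 22 mm grip. The standing one in the holder measures about 21 mm across with its top at 0.087 m, matching the description, so it is the pin I want. The guide hole is at about (297,194) in the full picture. Next I measure the guide and axis accurately.

```bash
cat >> h.py <<'E'
def ray(c,u,v,z):
    d=c['R'].T@np.array([(u-c['cx'])/c['fx'],(v-c['cy'])/c['fy'],1]); o=-c['R'].T@c['t']
    return o+d*(z-o[2])/d[2]
def hole(c,u=297,v=194,r=7,z=.102):
    g=cv2.cvtColor(c['color'],cv2.COLOR_RGB2GRAY).astype(float)[v-r:v+r+1,u-r:u+r+1]
    w=np.clip(np.median(g)-12-g,0,None); vv,uu=np.mgrid[v-r:v+r+1,u-r:u+r+1]
    k=cv2.connectedComponents((w>0).astype(np.uint8))[1]; l=k[np.unravel_index(w.argmax(),w.shape)]; w=w*(k==l)
    return (uu*w).sum()/w.sum(),(vv*w).sum()/w.sum(),(w>0).sum()
E
python3 - <<'E'
from h import *
from scipy.optimize import least_squares
c=load('top');W=cloud(c)
h=hole(c);print(h,ray(c,*h[:2],.102))
print(cv2.cvtColor(c['color'],cv2.COLOR_RGB2GRAY)[187:202,289:306])
m=(abs(W[...,2]-.1016)<.004); m[:185]=0;m[240:]=0;m[:,:270]=0;m[:,320:]=0
print(cv2.boxPoints(cv2.minAreaRect(W[m][:,:2].astype(np.float32))))
m=(abs(W[...,2]-.076)<.003); m[:,:240]=0;m[:,370:]=0;m[:100]=0;m[230:]=0
m=cv2.morphologyEx(m.astype(np.uint8),cv2.MORPH_OPEN,np.ones((3,3)))
cs=max(cv2.findContours(m,cv2.RETR_EXTERNAL,cv2.CHAIN_APPROX_NONE)[0],key=cv2.contourArea)[:,0]
q=np.array([W[v,u,:2] for u,v in cs])
f=least_squares(lambda p:np.hypot(*(q-p[:2]).T)-.112,[.59,.04],loss='soft_l1',f_scale=.002);print('axis',f.x,np.median(abs(f.fun)))
E
```

```text
(np.float64(296.1128880526811), np.float64(194.07149576669804), np.int64(47)) [0.52565334 0.06152677 0.102     ]
[[129 129 133 134 135 130 123 117 107 103 102 100  98  97  97  97  96]
 [130 131 134 134 134 133 131 132 133 129 124 117 111 108 103  99  98]
 [129 131 134 134 134 131 132 132 132 132 131 130 133 136 132 119 112]
 [129 132 134 134 134 129 128 127 127 131 132 132 134 136 136 134 134]
 [130 133 134 134 132 120 106 102 107 122 132 130 133 137 135 134 135]
 [131 134 132 133 124 100  77  77  81  84 110 134 139 136 135 134 136]
 [132 133 134 133 112  77  78  93  96  96  89 118 140 136 134 134 136]
 [132 134 134 133 106  70  84  97  96  97  97 117 134 135 134 133 136]
 [132 134 134 132 106  77  88  96  96  97  98 120 136 134 133 135 137]
 [133 133 133 131 119  97  91  95  96  97 104 123 134 134 133 134 135]
 [133 133 133 130 129 119  98  91  96 101 117 132 135 134 133 135 136]
 [133 134 133 130 131 131 125 117 114 120 130 136 135 133 134 136 135]
 [133 134 131 130 132 132 131 131 130 131 134 136 135 133 134 136 134]
 [134 133 131 129 130 132 130 130 130 132 135 135 134 133 133 135 133]
 [134 133 130 130 130 131 131 130 130 132 135 135 135 133 135 135 133]]
[[0.44513822 0.05016316]
 [0.53265977 0.02736747]
 [0.547907   0.08590756]
 [0.46038544 0.10870326]]
axis [0.58221018 0.10803995] 0.025326219694708954
```

Careful with the scale: shifts go in shares of 0.5 m and turns go in shares of pi rad. That gives: 0.31 m / 0.5 = 0.62, -0.195 m / 0.5 = -0.39, 0.67 rad / 3.1416 = 0.2133.

Request:
move_arm:
  plan:
    - {"delta_pos": [0.12, -0.074, 0], "turn": [0, 0, 0.0541], "fingers": 0}
    - {"delta_pos": [0.22, -0.136, 0], "turn": [0, 0, 0.1082], "fingers": 0}
    - {"delta_pos": [0.32, -0.2, 0.04], "turn": [0, 0, 0.1592], "fingers": 0}
    - {"delta_pos": [0.42, -0.264, 0.08], "turn": [0, 0, 0.2133], "fingers": 0}
    - {"delta_pos": [0.52, -0.326, 0.12], "turn": [0, 0, 0.2133], "fingers": 0}
    - {"delta_pos": [0.62, -0.39, 0.16], "turn": [0, 0, 0.2133], "fingers": 0}
    - {"delta_pos": [0.62, -0.39, 0.16], "turn": [0, 0, 0.2133], "fingers": 0}
    - {"delta_pos": [0.62, -0.39, 0.16], "turn": [0, 0, 0.2133], "fingers": 0}

```text
clock: 1.1
position: [0.4573, -0.2678, 0.1621]
ee_rot: [0.992, -0.126, -0.0, 0.0]
ft_force: [-0.7, -0.7, 0.9]
grip_width: 1.001
grasp_force: 0.0
```

```bash
cat >> h.py <<'E'
from scipy.spatial.transform import Rotation as Ro
def totool(d,o=None):
    o=o or get_obs(); return Ro.from_quat(o['ee_rot']).inv().apply(d).round(4)
E
python3 - <<'E'
from h import *
o=get_obs();R=Ro.from_quat(o['ee_rot']).as_matrix();print(o['clock'],o['position'],R.round(3),o['joint_pos'].round(2),o['ft_force'])
print(totool(np.array([.457,-.2675,.068])-o['position'],o))
c=snap('side');W=cloud(c)
cv2.imwrite('pics/side1.png',cv2.resize(c['color'][150:320,220:420],None,fx=3.8,fy=3.5)[:,:,::-1])
print(px(c,[.5255,.0615,.102]),px(c,[.457,-.2675,.088]),px(c,[.457,-.2675,.048]))
E
```

```text
1.1 [ 0.45732681 -0.26779123  0.16208146] [[ 0.968 -0.25  -0.001]
 [-0.25  -0.968  0.   ]
 [-0.001  0.    -1.   ]] [ 0.66  0.2  -0.24  1.8   0.05  1.15 -1.42] [-0.66874317 -0.65393222  0.94050117]
[-0.0003 -0.0002  0.0941]
(np.float64(312.7544015192992), np.float64(176.0146421506098)) (np.float64(334.7804987293238), np.float64(251.0998759288396)) (np.float64(334.2009552364136), np.float64(265.9343180322366))
```

View pics/side1.png

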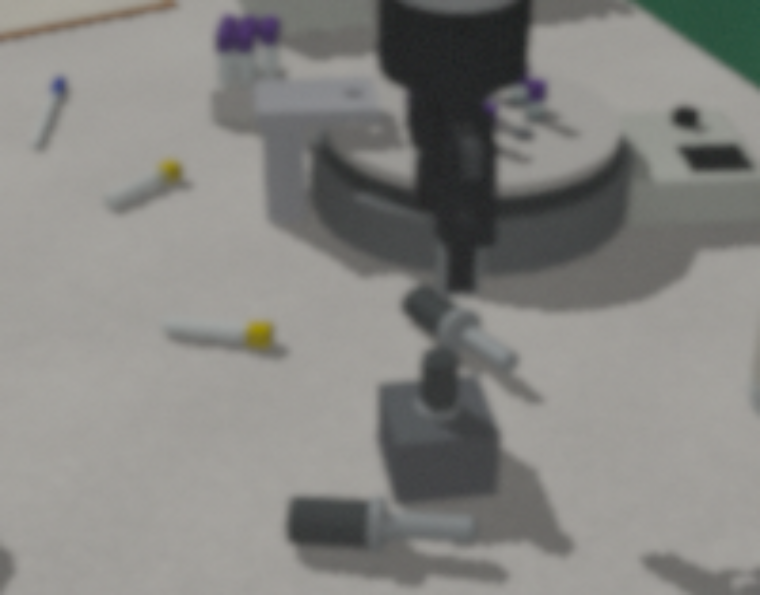

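The side view puts the guide hole at (312.6,176.3), against a prediction of (312.8,176.0). The pin top is at about (335.8,251.4), against (334.8,251.1). The two views agree, so I descend and grasp.

In the tool's units: 0.094 m / 0.5 = 0.188, 0.07 m / 0.5 = 0.14.

Request:
move_arm:
  plan:
    - {"delta_pos": [0, 0, 0.08], "turn": [0, 0, 0], "fingers": 0}
    - {"delta_pos": [0, 0, 0.14], "turn": [0, 0, 0], "fingers": 0}
    - {"delta_pos": [0, 0, 0.188], "turn": [0, 0, 0], "fingers": 0}
    - {"delta_pos": [0, 0, 0.188], "turn": [0, 0, 0], "fingers": 0.3}
    - {"delta_pos": [0, 0, 0.188], "turn": [0, 0, 0], "fingers": 1}
    - {"delta_pos": [0, 0, 0.188], "turn": [0, 0, 0], "fingers": 1}
    - {"delta_pos": [0, 0, 0.188], "turn": [0, 0, 0], "fingers": 1}
    - {"delta_pos": [0, 0, 0.188], "turn": [0, 0, 0], "fingers": 1}
    - {"delta_pos": [0, 0, 0.188], "turn": [0, 0, 0], "fingers": 1}
    - {"delta_pos": [0, 0, 0.188], "turn": [0, 0, 0], "fingers": 1}
  force: 60

```text
clock: 2.4
position: [0.4581, -0.2682, 0.0696]
ee_rot: [0.992, -0.126, 0.001, 0.001]
ft_force: [-1.9, 0.2, 5.9]
grip_width: 0.24
grasp_force: 58.4
```

In the tool's units: -0.336 m / 0.5 = -0.672, -0.32 m / 0.5 = -0.64.

Request:
move_arm:
  plan:
    - {"delta_pos": [0, 0, -0.06], "turn": [0, 0, 0], "fingers": 1}
    - {"delta_pos": [0, 0, -0.14], "turn": [0, 0, 0], "fingers": 1}
    - {"delta_pos": [0, 0, -0.234], "turn": [0, 0, 0], "fingers": 1}
    - {"delta_pos": [-0.006, -0.112, -0.234], "turn": [0, 0, 0], "fingers": 1}
    - {"delta_pos": [-0.012, -0.224, -0.234], "turn": [0, 0, 0], "fingers": 1}
    - {"delta_pos": [-0.018, -0.336, -0.234], "turn": [0, 0, 0], "fingers": 1}
    - {"delta_pos": [-0.024, -0.448, -0.234], "turn": [0, 0, 0], "fingers": 1}
    - {"delta_pos": [-0.028, -0.56, -0.234], "turn": [0, 0, 0], "fingers": 1}
    - {"delta_pos": [-0.034, -0.64, -0.234], "turn": [0, 0, 0], "fingers": 1}
    - {"delta_pos": [-0.034, -0.672, -0.234], "turn": [0, 0, 0], "fingers": 1}
    - {"delta_pos": [-0.034, -0.672, -0.234], "turn": [0, 0, 0], "fingers": 1}
    - {"delta_pos": [-0.034, -0.672, -0.234], "turn": [0, 0, 0], "fingers": 1}

```text
clock: 3.9
position: [0.5252, 0.06, 0.1852]
ee_rot: [0.992, -0.127, -0.0, 0.0]
ft_force: [1.0, 0.3, -1.2]
grip_width: 0.236
grasp_force: 59.8
```

```bash
python3 - <<'E'
from h import *
o=get_obs();R=Ro.from_quat(o['ee_rot']).as_matrix();print(o['clock'],o['position'],R.round(4),o['ft_force'],o['grip_width'])
ims=[]
for n in('side','top'):
    c=snap(n); p=o['position'].copy(); 
    for z in(.0616,.0216): print(n,px(c,p-[0,0,z]))
    u,v=map(int,px(c,p-[0,0,.05])); 
    ims.append(cv2.resize(c['color'][v-35:v+35,u-28:u+28],(400,500),interpolation=cv2.INTER_CUBIC)); print(u-28,v-35,'scale 7.14', px(c,[.5255,.0615,.102]))
cv2.imwrite('pics/c3.png',np.hstack(ims)[:,:,::-1])
E
```

```text
3.9 [0.52524952 0.05995563 0.18524577] [[ 9.676e-01 -2.526e-01 -2.000e-04]
 [-2.526e-01 -9.676e-01 -9.000e-04]
 [ 1.000e-04  9.000e-04 -1.000e+00]] [ 0.97954063  0.29373922 -1.23615367] 0.23630508669971959
side (np.float64(312.88652017750013), np.float64(169.33218022403037))
side (np.float64(312.94574881326776), np.float64(156.1846715570771))
284 130 scale 7.14 (np.float64(312.7544015192992), np.float64(176.0146421506098))
top (np.float64(296.0462180226446), np.float64(192.49798234708854))
top (np.float64(294.5468022710583), np.float64(189.09685112446363))
267 156 scale 7.14 (np.float64(296.12508599953), np.float64(194.13842198664028))
```

View pics/c3.png

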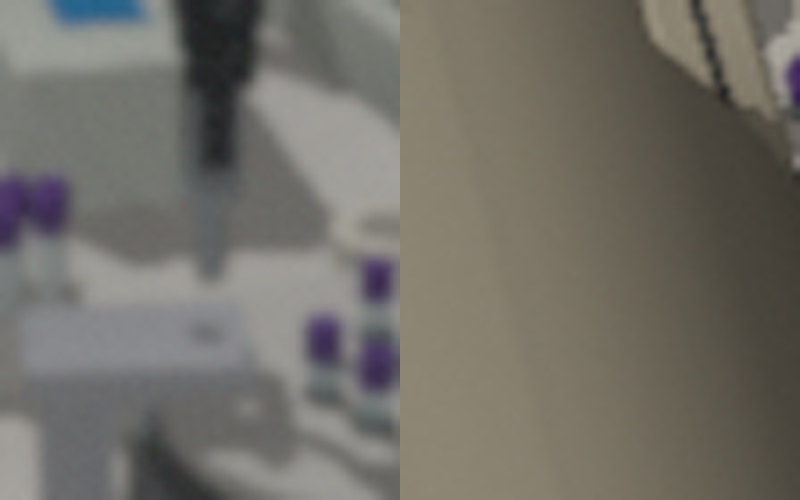

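The side crop shows the pin upright with its tip at about (313.5,169) and the guide hole below at about (313.0,176.4). The top view is blocked by the arm. I refine the offset to sub-pixel.

```bash
python3 - <<'E'
from h import *
c=load('side'); o=get_obs(); p=o['position']
g=cv2.cvtColor(c['color'],cv2.COLOR_RGB2GRAY).astype(int)
print(g[150:181,304:323])
W=cloud(c)
m=np.zeros((400,640),bool); m[155:169,305:322]=1
z=c['range_z']; m&=(z>0)&(np.linalg.norm(W[...,:2]-p[:2],axis=2)<.025)
for v in range(154,171):
    u=np.where(m[v])[0]
    if len(u): print(v,u.min(),u.max(),u.mean(),np.median(W[v,u],0).round(4),px(c,[p[0],p[1],W[v,u,2].mean()])[0].round(2))
E
```

```text
[[116 116 117 117 109  98  88  76  59  47  39  45  60  83  95 101 104 106
  114]
 [117 116 116 116 110  98  88  77  59  44  39  47  61  83  96 102 103 104
  107]
 [118 117 116 115 112 100  90  77  59  51  47  49  64  85  98 103 103 104
  105]
 [117 117 116 115 112 100  91  82  69  62  61  63  73  86  99 102 105 104
  106]
 [117 116 117 115 112 104  94  86  78  75  75  78  83  90 102 103 105 105
  105]
 [117 118 116 115 113 105  98  91  87  85  82  83  87  92  99 106 104 105
  105]
 [118 118 117 116 113 110 101  94  90  87  88  89  89  97 101 106 106 105
  104]
 [115 117 116 115 111 107 102  99  96  94  93  95  94  96 102 106 106 106
  106]
 [110 110 114 112 111 105 102 100  98  98  97  98  98 102 106 105 104 104
  104]
 [104 107 108 108 109 105 103 101  98  97  99  98 101 106 106 106 108 106
  105]
 [105 104 104 106 106 107 103 100  98  97  96  98 103 106 107 105 106 105
  105]
 [103 104 105 105 106 106 104 101  98  98  95  97 102 103 106 106 106 106
  105]
 [104 103 104 104 104 104 104 101  99  98  96  96 103 105 106 106 107 107
  105]
 [104 105 104 106 106 106 104 101  97  97  96  
[... 1380 characters left out ...]
133 129 124 127 138 147
  149]]
155 309 317 313.0 [0.5194 0.0435 0.1746] 312.95
156 309 317 313.0 [0.5211 0.0513 0.1684] 312.94
157 309 317 313.0 [0.5211 0.0487 0.1656] 312.94
158 311 315 313.0 [0.5206 0.0472 0.1644] 312.94
159 311 314 312.5 [0.5228 0.0563 0.1575] 312.93
160 311 314 312.5 [0.5229 0.0556 0.1546] 312.92
161 311 314 312.5 [0.521  0.0516 0.1532] 312.92
162 311 314 312.5 [0.5219 0.0552 0.1487] 312.91
163 311 314 312.5 [0.5221 0.0546 0.1458] 312.91
164 311 314 312.5 [0.5226 0.0559 0.1422] 312.9
165 311 314 312.5 [0.5229 0.0556 0.1396] 312.9
166 311 314 312.5 [0.5213 0.0528 0.1374] 312.9
167 311 314 312.5 [0.5224 0.0552 0.1336] 312.89
168 311 314 312.5 [0.5219 0.054  0.1305] 312.89
```

In the tool's units: 0.03 m / 0.5 = 0.06, 0.016 m / 0.5 = 0.032.

Request:
move_arm:
  plan:
    - {"delta_pos": [-0.0012, -0.0024, 0.016], "turn": [0, 0, 0], "fingers": 1}
    - {"delta_pos": [-0.0012, -0.0024, 0.032], "turn": [0, 0, 0], "fingers": 1}
    - {"delta_pos": [-0.0012, -0.0024, 0.04], "turn": [0, 0, 0], "fingers": 1}
    - {"delta_pos": [-0.0012, -0.0024, 0.048], "turn": [0, 0, 0], "fingers": 1}
    - {"delta_pos": [-0.0012, -0.0024, 0.054], "turn": [0, 0, 0], "fingers": 1}
    - {"delta_pos": [-0.0012, -0.0024, 0.06], "turn": [0, 0, 0], "fingers": 1}
    - {"delta_pos": [-0.0012, -0.0024, 0.06], "turn": [0, 0, 0], "fingers": 1}
    - {"delta_pos": [-0.0012, -0.0024, 0.06], "turn": [0, 0, 0], "fingers": 1}

```text
clock: 5.0
position: [0.5255, 0.0619, 0.1554]
ee_rot: [0.992, -0.127, 0.001, 0.001]
ft_force: [1.3, -4.2, 0.7]
grip_width: 0.235
grasp_force: 59.9
```

```bash
python3 - <<'E'
from h import *
o=get_obs();print(o['clock'],o['position'],o['ft_force'],o['torque'],o['grip_width'])
c=snap('side');p=px(c,o['position']-[0,0,.0616]);print(p)
cv2.imwrite('pics/c4.png',cv2.resize(c['color'][140:200,275:355],(800,600),interpolation=cv2.INTER_CUBIC)[:,:,::-1])
E
```

```text
5.0 [0.52552659 0.06187332 0.15539693] [ 1.34189858 -4.21715254  0.65240317] [-1.41452458e+00 -3.57066507e-01 -1.21109256e-03] 0.23482762472905014
(np.float64(312.7076402258829), np.float64(178.54458130597573))
```

View pics/c4.png

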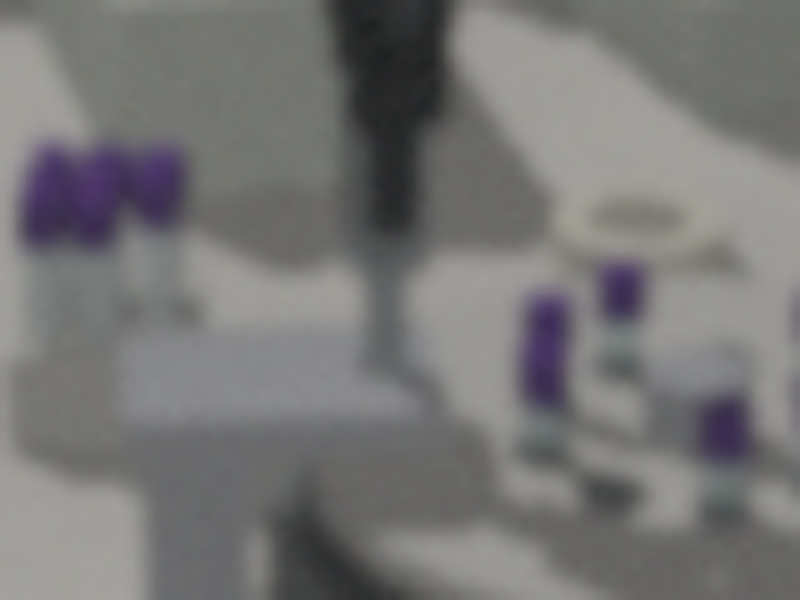

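The shank is in the guide hole: the tip is hidden below the bridge top and the collar sits above it. I ease the side load and build a speed estimate from the index hole in the depth image.

In the tool's units: 0.012 m / 0.5 = 0.024, 0.009 m / 0.5 = 0.018.

Request:
move_arm:
  plan:
    - {"delta_pos": [0.0008, 0.0018, 0.006], "turn": [0, 0, 0], "fingers": 1}
    - {"delta_pos": [0.0008, 0.0018, 0.012], "turn": [0, 0, 0], "fingers": 1}
    - {"delta_pos": [0.0008, 0.0018, 0.018], "turn": [0, 0, 0], "fingers": 1}
    - {"delta_pos": [0.0008, 0.0018, 0.024], "turn": [0, 0, 0], "fingers": 1}
    - {"delta_pos": [0.0008, 0.0018, 0.024], "turn": [0, 0, 0], "fingers": 1}

```text
clock: 5.68
position: [0.5253, 0.0616, 0.1429]
ee_rot: [0.992, -0.126, 0.0, 0.0]
ft_force: [3.0, -5.6, -1.4]
grip_width: 0.239
grasp_force: 60.0
```

```bash
cat >> h.py <<'E'
A=np.array([.6123,.0386]); TH0=np.arctan2(-.252,.968)
def index(c,zd=.076):
    """machine-frame angle(s) of the dark index hole, seen on the disc at r=.09; None if not seen"""
    g=cv2.cvtColor(c['color'],cv2.COLOR_RGB2GRAY); W=cloud(c)
    th=np.arange(0,2*np.pi,.02); best=None; D=[]; V=[]
    for t in th:
        s=[];vis=0
        for r in(.086,.09,.094):
            X=[A[0]+r*np.cos(t+TH0),A[1]+r*np.sin(t+TH0),zd]; u,v=map(round,px(c,X)); 
            if W[v,u,2]<zd+.008 and np.hypot(*(W[v,u,:2]-X[:2]))<.03: vis+=1
            s.append(int(g[v,u]))
        D.append(np.mean(s)); V.append(vis>=2)
    return th,np.array(D),np.array(V)
def track(names=('top','side'),n=6):
    out=[]
    for i in range(n):
        for k in names:
            t0=get_obs()['clock']; c=camera(k); th,D,V=index(c)
            if V.sum()==0: continue
            med=np.median(D[V]); m=V&(D<med*.6); 
            out.append((k[0],round(t0,3),int(m.sum()),round(float(np.angle(np.exp(1j*th[m]).mean()))%6.283,2) if m.any() else None))
    return out
E
python3 - <<'E'
from h import *
o=get_obs();print(o['clock'],o['position'],o['ft_force'],o['torque'])
ims=[]
for n in('top','side'):
    c=snap(n);th,D,V=index(c); print(n,''.join('%4d'%(d if v else 0) for d,v in zip(D[::5],V[::5])))
    if n=='top': ims.append(cv2.resize(c['color'][80:230,240:380],(400,420)))
    else: ims.append(cv2.resize(c['color'][140:230,285:405],(400,420)))
cv2.imwrite('pics/c5.png',np.hstack(ims)[:,:,::-1])
for r in track(n=5):print(r)
print(get_obs()['position'],get_obs()['ft_force'])
E
```

```text
5.675 [0.52529362 0.0615974  0.14286261] [ 2.99496516 -5.64184663 -1.42805698] [-1.29690176 -0.686464   -0.05536808]
top  160 161 160 159   0   0   0   0   0   0   0   0   0   0   0   0   0   0   0   0   0   0   0   0   0   0   0   0   0   0   0   0   0   0   0   0   0   0   0 143 128 127 106 105 106 105 105 105 105 105 162 162 146 116 158 161 162 161 162 161 160 161 161
side  152 153 152 152 151 152 151 152 152 126   0   0 150   0   0 144 134   0   0 151 152 152 152 152 148   0   0   0   0   0   0   0   0 101 101 101 102 109 140 124 112 121 108 103 102 103 101 102 101 106 137 144 151 150 141 136 147 152 153 152 152 152 152
('t', 5.775, 8, 4.33)
('s', 5.825, 0, None)
('t', 5.875, 7, 5.02)
('s', 5.925, 0, None)
('t', 5.975, 8, 5.71)
('s', 6.025, 0, None)
('t', 6.075, 7, 0.1)
('s', 6.125, 0, None)
('t', 6.175, 0, None)
('s', 6.225, 0, None)
[0.5253011  0.06158557 0.1428668 ] [ 1.54453301 -5.94809742 -1.8580518 ]
```

View pics/c5.png

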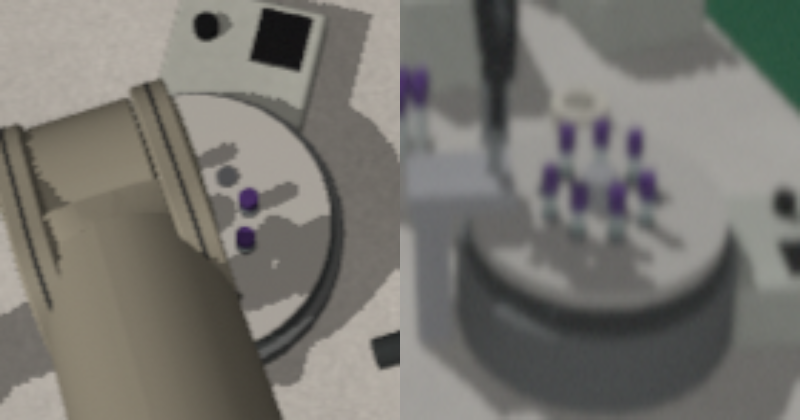

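The top crop shows the disc sector from about 3.9 to 6.6 rad clear of the arm. The index hole is tracked there at 6.9 rad/s. The pin is still pushed towards -y by the hole wall, so I move off it.

Request:
move_arm:
  plan:
    - {"delta_pos": [0.0016, 0.0024, 0], "turn": [0, 0, 0], "fingers": 1}
    - {"delta_pos": [0.0016, 0.0024, 0], "turn": [0, 0, 0], "fingers": 1}
    - {"delta_pos": [0.0016, 0.0024, 0], "turn": [0, 0, 0], "fingers": 1}

```text
clock: 6.65
position: [0.5254, 0.0611, 0.143]
ee_rot: [0.992, -0.126, -0.0, -0.0]
ft_force: [2.4, -1.2, -2.3]
grip_width: 0.238
grasp_force: 59.8
```

```bash
python3 - <<'E'
from h import *
F=[];
for i in range(3):
    camera('side');o=get_obs();F.append(o['ft_force'])
print(o['clock'],o['position'],np.mean(F,0),o['torque'])
E
```

```text
6.8 [0.52545854 0.06113716 0.14322126] [ 0.82201295 -1.19908976 -1.85689732] [-0.20357914 -0.12092247 -0.03344518]
```

In the tool's units: 0.007 m / 0.5 = 0.014, 0.006 m / 0.5 = 0.012.

Request:
move_arm:
  plan:
    - {"delta_pos": [0, 0, 0.002], "turn": [0, 0, 0], "fingers": 1}
    - {"delta_pos": [0, 0, 0.004], "turn": [0, 0, 0], "fingers": 1}
    - {"delta_pos": [0, 0, 0.006], "turn": [0, 0, 0], "fingers": 1}
    - {"delta_pos": [0, 0, 0.008], "turn": [0, 0, 0], "fingers": 1}
    - {"delta_pos": [0, 0, 0.01], "turn": [0, 0, 0], "fingers": 1}
    - {"delta_pos": [0, 0, 0.012], "turn": [0, 0, 0], "fingers": 1}
    - {"delta_pos": [0, 0, 0.014], "turn": [0, 0, 0], "fingers": 1}

```text
clock: 7.68
position: [0.5257, 0.0606, 0.1364]
ee_rot: [0.992, -0.126, 0.0, 0.0]
ft_force: [-0.0, 0.0, 0.1]
grip_width: 0.243
grasp_force: 59.9
```

```bash
cat >> h.py <<'E'
def stat(n=6,**k):
    F=[];
    r=[]
    for i in range(n):
        t0=get_obs()['clock']; c=camera('top'); th,D,V=index(c)
        ref=np.median(D[V]) if V.any() else 0; m=V&(D<ref*.6)
        a=round(float(np.angle(np.exp(1j*th[m]).mean()))%6.283,2) if m.any() else None
        o=get_obs(); F.append(o['ft_force']); r.append((round(t0,3),a))
    print(o['position'].round(4),'F',np.mean(F,0).round(2),'tq',o['torque'].round(2),'grip',round(o['grip_width'],3))
    print(r)
    v=[(r[i+1][1]-r[i][1])%6.283/(r[i+1][0]-r[i][0]) for i in range(len(r)-1) if r[i][1] is not None and r[i+1][1] is not None]
    print('w',np.round(v,2))
E
python3 -c "
from h import *
stat(8)"
```

```text
[0.5257 0.0608 0.1364] F [-0.04 -0.56  0.03] tq [-0.17 -0.    0.02] grip 0.241
[(7.675, 4.83), (7.725, 5.12), (7.775, 5.39), (7.825, 5.65), (7.875, 5.93), (7.925, 6.2), (7.975, 0.19), (8.025, None)]
w [5.8  5.4  5.2  5.6  5.4  5.46]
```

In the tool's units: 0.0024 m / 0.5 = 0.0048, 0.0018 m / 0.5 = 0.0036.

Request:
move_arm:
  plan:
    - {"delta_pos": [0, 0, 0.002], "turn": [0, 0, 0], "fingers": 1}
    - {"delta_pos": [0, 0, 0.0036], "turn": [0, 0, 0], "fingers": 1}
    - {"delta_pos": [0, 0, 0.0048], "turn": [0, 0, 0], "fingers": 1}
    - {"delta_pos": [0, 0, 0.0048], "turn": [0, 0, 0], "fingers": 1}
    - {"delta_pos": [0, 0, 0.0048], "turn": [0, 0, 0], "fingers": 1}

```text
clock: 8.7
position: [0.5255, 0.0607, 0.1338]
ee_rot: [0.992, -0.126, -0.0, 0.0]
ft_force: [-0.7, -2.8, 3.2]
grip_width: 0.235
grasp_force: 60.7
```

```bash
python3 -c "
from h import *
stat(14)"
```

```text
[0.5256 0.0608 0.1339] F [-0.38 -2.06  2.35] tq [-0.52  0.16  0.01] grip 0.239
[(8.7, None), (8.75, None), (8.8, None), (8.85, None), (8.9, 3.92), (8.95, 4.07), (9.0, 4.22), (9.05, 4.38), (9.1, 4.54), (9.15, 4.72), (9.2, 4.87), (9.25, 5.04), (9.3, 5.21), (9.35, 5.37)]
w [3.  3.  3.2 3.2 3.6 3.  3.4 3.4 3.2]
```

In the tool's units: 0.0024 m / 0.5 = 0.0048, 0.002 m / 0.5 = 0.004.

Request:
move_arm:
  plan:
    - {"delta_pos": [0, 0, 0.002], "turn": [0, 0, 0], "fingers": 1}
    - {"delta_pos": [0, 0, 0.004], "turn": [0, 0, 0], "fingers": 1}
    - {"delta_pos": [0, 0, 0.0048], "turn": [0, 0, 0], "fingers": 1}

```text
clock: 9.78
position: [0.5257, 0.0606, 0.1316]
ee_rot: [0.992, -0.126, 0.0, 0.0]
ft_force: [-1.5, -2.4, 5.2]
grip_width: 0.236
grasp_force: 60.7
```

```bash
python3 -c "
from h import *
stat(7)"
```

```text
[0.5257 0.0608 0.1315] F [-0.59 -3.    4.57] tq [-0.8   0.29  0.02] grip 0.24
[(9.775, 0.1), (9.825, 0.16), (9.875, 0.24), (9.925, 0.28), (9.975, 0.3), (10.025, None), (10.075, None)]
w [1.2 1.6 0.8 0.4]
```

In the tool's units: 0.0004 m / 0.5 = 0.0008.

Request:
move_arm:
  plan:
    - {"delta_pos": [0, 0, 0.0008], "turn": [0, 0, 0], "fingers": 1}
    - {"delta_pos": [0, 0, 0.0008], "turn": [0, 0, 0], "fingers": 1}
    - {"delta_pos": [0, 0, 0.0008], "turn": [0, 0, 0], "fingers": 1}
    - {"delta_pos": [0, 0, 0.0008], "turn": [0, 0, 0], "fingers": 1}
    - {"delta_pos": [0, 0, 0.0008], "turn": [0, 0, 0], "fingers": 1}
    - {"delta_pos": [0, 0, 0.0008], "turn": [0, 0, 0], "fingers": 1}
    - {"delta_pos": [0, 0, 0.0008], "turn": [0, 0, 0], "fingers": 1}
    - {"delta_pos": [0, 0, 0.0008], "turn": [0, 0, 0], "fingers": 1}

```text
clock: 11.12
position: [0.5257, 0.0608, 0.1311]
ee_rot: [0.992, -0.126, 0.0, 0.0]
ft_force: [-0.9, -3.4, 5.3]
grip_width: 0.239
grasp_force: 60.7
```

```bash
python3 -c "
from h import *
for i in range(10):
    camera('side');camera('side');o=get_obs();print(round(o['clock'],2),o['ft_force'].round(1),o['torque'].round(2),o['position'].round(4))
stat(2)"
```

```text
11.22 [-2.3 -4.1  4.1] [-0.88  0.19  0.01] [0.5257 0.0608 0.1311]
11.32 [-0.7 -3.4  4.8] [-0.87  0.28  0.04] [0.5257 0.0608 0.1312]
11.43 [-0.5 -2.4  4.9] [-0.86  0.27 -0.  ] [0.5257 0.0608 0.1311]
11.53 [-0.9 -2.9  4.5] [-0.88  0.28  0.06] [0.5256 0.0608 0.1311]
11.62 [-1.1 -3.   5.4] [-0.9   0.33 -0.02] [0.5256 0.0608 0.1311]
11.72 [-0.6 -3.   5.3] [-0.92  0.26  0.03] [0.5256 0.0608 0.1311]
11.82 [-1.  -2.8  5.2] [-0.87  0.23  0.04] [0.5257 0.0608 0.1311]
11.93 [-0.1 -2.8  4.2] [-0.9   0.27  0.04] [0.5257 0.0608 0.1311]
12.03 [-1.5 -3.5  5.6] [-0.87  0.23 -0.02] [0.5256 0.0608 0.1311]
12.12 [-0.8 -3.   4.2] [-0.81  0.25 -0.01] [0.5257 0.0607 0.1311]
[0.5257 0.0608 0.1311] F [-1.8  -3.47  4.91] tq [-0.91  0.21 -0.01] grip 0.238
[(12.125, None), (12.175, None)]
w []
```

Request:
move_arm:
  plan:
    - {"delta_pos": [0, 0, 0], "turn": [0, 0, 0], "fingers": 1}
    - {"delta_pos": [0, 0, 0], "turn": [0, 0, 0], "fingers": 1}
    - {"delta_pos": [0, 0, 0], "turn": [0, 0, 0], "fingers": 1}
    - {"delta_pos": [0, 0, 0], "turn": [0, 0, 0], "fingers": 1}
    - {"delta_pos": [0, 0, 0], "turn": [0, 0, 0], "fingers": 1}

```text
clock: 12.85
position: [0.5253, 0.0606, 0.1307]
ee_rot: [0.992, -0.126, -0.0, 0.0]
ft_force: [-1.3, -3.4, 0.0]
grip_width: 0.238
grasp_force: 60.8
```

Request:
move_arm:
  plan:
    - {"delta_pos": [0, 0, 0], "turn": [0, 0, 0], "fingers": 1}
    - {"delta_pos": [0, 0, 0], "turn": [0, 0, 0], "fingers": 1}
    - {"delta_pos": [0, 0, 0], "turn": [0, 0, 0], "fingers": 1}
    - {"delta_pos": [0, 0, 0], "turn": [0, 0, 0], "fingers": 1}

```text
clock: 13.35
position: [0.5255, 0.0609, 0.131]
ee_rot: [0.992, -0.126, -0.0, 0.0]
ft_force: [-2.1, -3.5, 0.2]
grip_width: 0.239
grasp_force: 60.8
```

Request:
move_arm:
  plan:
    - {"delta_pos": [0, 0, 0], "turn": [0, 0, 0], "fingers": 1}
    - {"delta_pos": [0, 0, 0], "turn": [0, 0, 0], "fingers": 1}
    - {"delta_pos": [0, 0, 0], "turn": [0, 0, 0], "fingers": 1}
    - {"delta_pos": [0, 0, 0], "turn": [0, 0, 0], "fingers": 1}

```text
clock: 13.85
position: [0.5255, 0.0608, 0.1311]
ee_rot: [0.992, -0.126, -0.0, 0.0]
ft_force: [-1.9, -2.5, 0.1]
grip_width: 0.239
grasp_force: 60.7
```

```bash
python3 -c "
from h import *
stat(4)"
```

```text
[0.5256 0.0608 0.1311] F [-2.04 -3.25  0.17] tq [-0.91  0.65  0.1 ] grip 0.233
[(13.85, None), (13.9, None), (13.95, None), (14.0, None)]
w []
```

Fz fell from about 5 N to 0 with the side force held, so the pin has dropped into the index hole. I push it home gently.

In the tool's units: 0.005 m / 0.5 = 0.01, 0.004 m / 0.5 = 0.008.

Request:
move_arm:
  plan:
    - {"delta_pos": [0, 0, 0.002], "turn": [0, 0, 0], "fingers": 1}
    - {"delta_pos": [0, 0, 0.004], "turn": [0, 0, 0], "fingers": 1}
    - {"delta_pos": [0, 0, 0.006], "turn": [0, 0, 0], "fingers": 1}
    - {"delta_pos": [0, 0, 0.008], "turn": [0, 0, 0], "fingers": 1}
    - {"delta_pos": [0, 0, 0.01], "turn": [0, 0, 0], "fingers": 1}
    - {"delta_pos": [0, 0, 0.01], "turn": [0, 0, 0], "fingers": 1}

```text
clock: 14.8
position: [0.5257, 0.0608, 0.126]
ee_rot: [0.992, -0.126, 0.0, 0.0]
ft_force: [0.1, -3.7, 0.9]
grip_width: 0.239
grasp_force: 60.7
```

```bash
python3 -c "
from h import *
stat(2)"
```

```text
[0.5257 0.0608 0.1261] F [-0.59 -3.43  1.15] tq [-1.02  0.18 -0.03] grip 0.238
[(14.8, None), (14.85, None)]
w []
```

In the tool's units: 0.0026 m / 0.5 = 0.0052, 0.002 m / 0.5 = 0.004.

Request:
move_arm:
  plan:
    - {"delta_pos": [0, 0, 0.0014], "turn": [0, 0, 0], "fingers": 1}
    - {"delta_pos": [0, 0, 0.0028], "turn": [0, 0, 0], "fingers": 1}
    - {"delta_pos": [0, 0, 0.004], "turn": [0, 0, 0], "fingers": 1}
    - {"delta_pos": [0, 0, 0.0052], "turn": [0, 0, 0], "fingers": 1}
    - {"delta_pos": [0, 0, 0.0052], "turn": [0, 0, 0], "fingers": 1}

```text
clock: 15.52
position: [0.5256, 0.0608, 0.1237]
ee_rot: [0.992, -0.126, 0.0, 0.0]
ft_force: [-2.1, -3.9, 3.8]
grip_width: 0.237
grasp_force: 61.2
```

```bash
python3 -c "
from h import *
stat(2)"
```

```text
[0.5257 0.0608 0.1237] F [-2.27 -4.57  4.27] tq [-1.02  0.54  0.01] grip 0.239
[(15.525, None), (15.575, None)]
w []
```

In the tool's units: 0.001 m / 0.5 = 0.002, 0.0005 m / 0.5 = 0.001.

Request:
move_arm:
  plan:
    - {"delta_pos": [0, 0, 0.001], "turn": [0, 0, 0], "fingers": 1}
    - {"delta_pos": [0, 0, 0.002], "turn": [0, 0, 0], "fingers": 1}
    - {"delta_pos": [0, 0, 0.002], "turn": [0, 0, 0], "fingers": 1}

```text
clock: 16.0
position: [0.5257, 0.0608, 0.1236]
ee_rot: [0.992, -0.126, 0.0, 0.0]
ft_force: [-7.1, -4.6, 14.4]
grip_width: 0.241
grasp_force: 62.4
```

```bash
python3 -c "
from h import *
stat(2)
c=snap('side')
cv2.imwrite('pics/c6.png',cv2.resize(c['color'][145:205,275:355],(800,600),interpolation=cv2.INTER_CUBIC)[:,:,::-1])"
```

```text
[0.5257 0.0608 0.1236] F [-7.34 -5.38 14.54] tq [-1.22  1.58  0.07] grip 0.241
[(16.0, 0.34), (16.05, 0.34)]
w [0.]
```

View pics/c6.png

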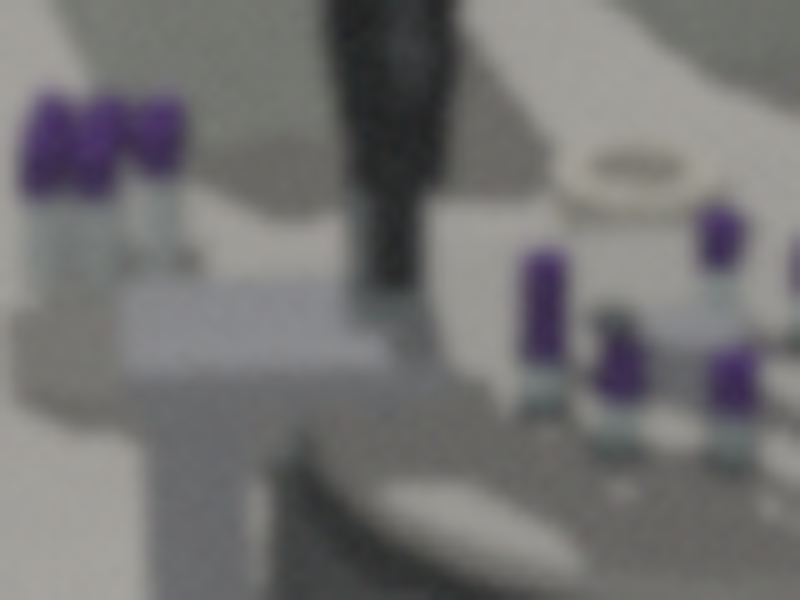

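The collar lies on the bridge: the position stays at 0.1236 m while the force rises stiffly. I ease off, release and lift away.

In the tool's units: -0.0012 m / 0.5 = -0.0024.

Request:
move_arm:
  plan:
    - {"delta_pos": [0, 0, -0.0024], "turn": [0, 0, 0], "fingers": 1}
    - {"delta_pos": [0, 0, -0.0024], "turn": [0, 0, 0], "fingers": 0.55}
    - {"delta_pos": [0, 0, -0.0024], "turn": [0, 0, 0], "fingers": 0.4}
    - {"delta_pos": [0, 0, -0.0024], "turn": [0, 0, 0], "fingers": 0.3}
    - {"delta_pos": [0, 0, -0.0024], "turn": [0, 0, 0], "fingers": 0.3}
    - {"delta_pos": [0, 0, -0.0024], "turn": [0, 0, 0], "fingers": 0.3}

```text
clock: 16.9
position: [0.5256, 0.0609, 0.1237]
ee_rot: [0.992, -0.126, 0.0, -0.0]
ft_force: [-0.4, -0.8, -0.3]
grip_width: 0.695
grasp_force: 0.0
```

In the tool's units: 0.25 m / 0.5 = 0.5, 0.2 m / 0.5 = 0.4.

Request:
move_arm:
  plan:
    - {"delta_pos": [0, 0, -0.02], "turn": [0, 0, 0], "fingers": 0.3}
    - {"delta_pos": [0, 0, -0.06], "turn": [0, 0, 0], "fingers": 0.3}
    - {"delta_pos": [0, 0, -0.12], "turn": [0, 0, 0], "fingers": 0.3}
    - {"delta_pos": [0, 0, -0.2], "turn": [0, 0, 0], "fingers": 0.3}
    - {"delta_pos": [0, 0.1, -0.24], "turn": [0, 0, 0], "fingers": 0.3}
    - {"delta_pos": [0, 0.2, -0.24], "turn": [0, 0, 0], "fingers": 0.3}
    - {"delta_pos": [0, 0.3, -0.24], "turn": [0, 0, 0], "fingers": 0.3}
    - {"delta_pos": [0, 0.4, -0.24], "turn": [0, 0, 0], "fingers": 0.3}
    - {"delta_pos": [0, 0.5, -0.24], "turn": [0, 0, 0], "fingers": 0.3}
    - {"delta_pos": [0, 0.5, -0.24], "turn": [0, 0, 0], "fingers": 0.3}

```text
clock: 18.15
position: [0.4617, -0.1852, 0.2444]
ee_rot: [0.992, -0.13, 0.0, 0.001]
ft_force: [0.5, 1.0, 0.3]
grip_width: 0.702
grasp_force: 0.0
```

```bash
python3 - <<'E'
from h import *
o=get_obs();print(o['clock'],o['position'],o['ft_force'],o['grip_width'])
a=camera('top'); 
for i in range(4): c=snap('top')
d=np.abs(a['color'].astype(int)-c['color'])[90:215,255:365].max(-1); print('diff disc',np.percentile(d,[50,99,100]))
W=cloud(c); m=np.zeros((400,640),bool); m[170:215,270:325]=1
q=W[m&(W[...,2]>.125)&(W[...,2]<.16)]; print('grip top',len(q),np.median(q,0))
s=snap('side')
cv2.imwrite('pics/c7.png',np.hstack([cv2.resize(s['color'][140:215,270:370],(400,400)),cv2.resize(c['color'][100:240,235:375],(400,400))])[:,:,::-1])
E
```

```text
18.15 [ 0.46166646 -0.18520107  0.24435167] [0.53666894 1.04738107 0.2596426 ] 0.7022288553839645
diff disc [1. 2. 5.]
grip top 97 [0.52482118 0.06270934 0.14174862]
```

View pics/c7.png

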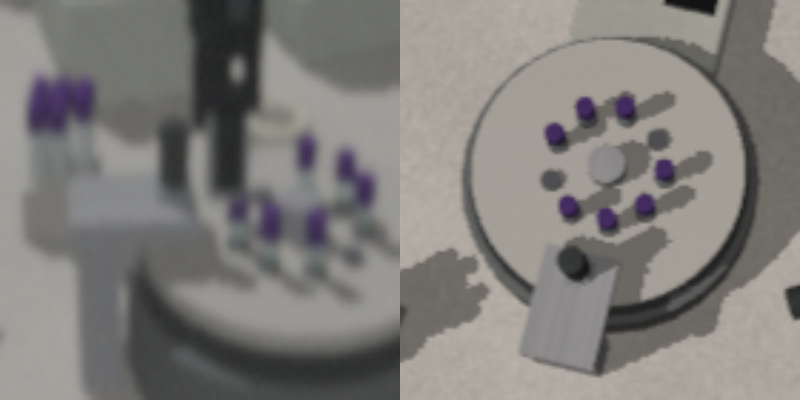

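The pin stands upright in the bridge with its grip top at 0.1417 m, against 0.142 m expected. The disc shows no movement and the index hole is hidden under the bridge. The arm is clear, so I hand in.

```bash
python3 -c "
from workcell import hand_in
print(hand_in())"
```

```text
the job is handed in; nothing more can be done
None
```

The carousel is locked and the job is handed in: the pin is fully home with its collar on the bridge and released, the disc showed no movement in the last pictures, and the simulator returned no verdict.

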